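# Close the spice shaker with its capped sifter lid, then take off the dust cap alone

## Robot

A 6-joint arm with a two-finger parallel gripper is mounted at the origin on the work surface. World frame = base frame: x ahead of the robot, y to its left, z up, the work surface at z = 0. Lengths are in mm, angles in degrees, forces in N, time in s.
With the tool pointing down it reaches from about 300 to 850 mm from the base axis. Payload 4.2 kg.
Tool frame: the origin (TCP) lies midway between the tips of the shut fingers; the grasp point (between the pads) lies 19 mm behind it (env.hold_point_z is the z of the grasp point in the tool frame, in mm); z points along the fingers, y is the direction in which the jaws open and shut (so a half turn about z gives the same grasp; the last joint's range is limited). The gripper opens to 91 mm and grips with 3 to 60 N. Pads are 32 mm wide; open, the fingers measure 118 mm over their backs; the gripper's body (76 mm by 178 mm) begins 60 mm behind the grasp point.
Start: joints at [62.682, 18.312, 89.639, -0, 72.044, -1.146], TCP at [253.625, 516.06, 213.976] pointing down, gripper open.
Joint ranges: [-177.97, 177.97], [-48.28, 115.42], [12.27, 149.76], [-77.06, 257.06], [2.81, 150.46], [-146.56, 146.56]. Speed limits (degrees/s): [147.25, 147.25, 180, 180, 180, 180].

## Interface

Orientations are given as [roll, pitch, yaw] about the fixed x, y, z axes, in that order (R = Rz(yaw) Ry(pitch) Rx(roll)).
In Python, from workcell import env, grab_frame, camera_params, spotter gives the robot as it stands. The module is installed in compiled form; this text tells all that it offers.
- The arm moves only by the shell command python3 -m jog 'ROWS' [FORCE]. ROWS is text: rows parted by semicolons, each of 7 numbers parted by spaces: the turn, a rotation vector about the world's x, y, z in units of 5 degrees (1.0 is 5 degrees), then the shift along the world's x, y, z in units of 25 mm (1.0 is 25 mm), then the opening, from 0 (shut) to 1 (fully open). A call has 1 to 5 rows; each row is the pose to reach, as a shift and turn from the pose commanded when the call began; what a row does not reach only later rows make up. A row lasts 1/8 s, in which the tool goes at most 62.5 mm and 10.7 degrees, less where a joint would pass 70% of its speed; a pose out of reach is approached as far as the arm can. A call with a gripper value outside its range is refused whole. The fingers move at their own pace and stop on an object; FORCE is the grip in N (left out, the last holds). Time passes only in rows, so rows that repeat a pose let the fingers close. It gives the time, the measured TCP pose, the force and the opening at its end, in the units of the state.
- env.state(): the state, without advancing time (a new reading comes with each control period).
- grab_frame(name): name is "scene" or "top" or "wrist"; returns the picture (420x560x3 uint8, red, green, blue); there is no depth.
- camera_params(name): a dict with "K" (3x3 intrinsics, pixels), "rvec" (rotation vector, rad) and "tvec" (3), from world to camera coordinates, as OpenCV has them. Camera axes: x right, y down, z forward; pixel columns grow to the right and rows downward; lengths in mm; the calibration is good to about 2 mm. A picture is of the moment at which its call begins: read the wrist's pose just before it. camera_params takes no time and is no camera call; for the wrist camera it gives the pose at the moment of the call.
- env.job_done(): hands the job in, once; it reports no verdict.
Trained networks look in the newest picture that a camera, given by its name, has taken for a name from the list of things; names that differ only in an ending like _2 or _b are one class to them, and where a whole thing is asked for, a point or a joint stands for the part that bears it (a point fixed in the world has none). Each returns a list of dicts, best first, with "conf" (0 to 1); they miss things now and then, are a little off and sometimes report something else, mostly with a low value. They report only what shows in the picture. A call takes as long as a camera call. They do not tell look-alikes from the thing itself.
- spotter.look_for(query, camera): "box" ([left, top, width, height] in pixels, round what is visible of it).
- spotter.trace(query, camera): "region" (420x560 bool, what is visible of it) and "box" ([left, top, width, height] in pixels, round what is visible of it).
The state is a dict: "time_s": time; "qpos": joint angles; "qvel": joint speeds; "effort": joint torques, N m; "ee_pos": TCP position; "ee_rot": TCP orientation; "force": force on the tool from outside, world axes, zero at the start; "torque": the same for the moment, N m; "gripper_width": finger opening in mm.
Only numpy, scipy, OpenCV 4.12 (cv2) and the standard library are available. Lean on these libraries where they do the work, as an engineer would, in place of code of your own. Each camera call takes 0.05 s, during which the arm holds its last target. There are 200 camera calls.

## Task

Get the steel spice shaker ready for use: pick up its perforated steel lid by the wide steel rim, with the plastic dust cap still sitting on it, lower the two together into the open shaker until the lid is fully home, and let go. Then grip the dust cap alone and lift it off, leaving the perforated lid seated and the shaker standing where it is, and finish while still holding the cap, still and level, about 10 cm straight above the lid. Leave the tiffin, the glass tumbler and the spice carousel alone.

Things in the scene. Friction and masses are not known exactly. Their poses are not given: they have to be found in the camera images.
- shaker: the open spice shaker, a loose plain steel cup standing upright on the ledge, about 260 g, 54 mm outer diameter (the low beads round it reach 55 mm), 85 mm tall, open at the top with a 49 mm mouth (wall 2.5 mm, inner floor 4 mm up). Origin: centre of its underside; z up its axis.
- shaker_rim (a point): centre of the shaker's mouth, in the plane of its rim, 85 mm above the shaker's underside.
- sifter: the perforated (inner) lid, loose, about 110 g, upright on the ledge under the cap. From its origin (centre of its lower face, z up): tapered grey stopper 0 to 14 mm (38 mm wide below, 46 mm from 8 mm up), a loose fit in the mouth, no catch; ribbed steel rim 60 mm wide, 14 to 28 mm, to hold it by; perforated crown 41 mm wide, 28 to 39 mm, inside the cap.
- sifter_seat (a point): centre of the underside of the perforated lid's wide rim, 14 mm above the lid's origin; it coincides with shaker_rim when the lid is fully home.
- sifter_shoulder (a point): centre of the upper face of the perforated lid's wide rim, 28 mm above the lid's origin; the cap's open edge rests on this face.
- cap: the white plastic dust cap (outer lid), about 30 g, 48 mm outer and 44 mm inner diameter, 28 mm tall, open below. Origin: centre of its open lower edge, z up. It sits loosely over the lid's crown with no catch: raised by the cap, the perforated lid stays behind; raised by its rim, the perforated lid carries the cap along.
- tiffin: bystander, a closed two-tier steel tiffin, 116 mm diameter (128 mm over its side latches), 131 mm tall with a carrying bow up to 156 mm, loose. Origin: centre of its underside.
- tumbler: bystander, a green glass tumbler, 72 mm rim diameter, 115 mm tall, loose. Origin: centre of its underside.
- carousel_base: bystander, the fixed black foot of the white plastic spice carousel, which is 152 mm in diameter and 168 mm tall to the top of its turning knob and holds six spice jars. Origin: centre of the underside.
- carousel_jar (a point): centre of the top of one of the six jars in the carousel, 50 mm from the carousel's axis and 119 mm above the ledge; it goes round when the carousel is turned.
Not all that is in view belongs to the job. Of the things shaped like the cap, the white one is meant.

How it is judged (in metres and radians):
On the way:
1. the perforated lid, with the cap still on it, is fully home in the standing shaker and has been let go (horizontal distance between sifter_seat and shaker_rim below 0.004 m and z of sifter_seat in the frame of shaker_rim between -0.003 and 0.003 m and angle between the z axis of sifter and the z axis of shaker, either way round below 0.08 rad and angle between shaker's own z axis and vertical below 0.08 rad and distance between cap and sifter_shoulder below 0.006 m and contact force between the fingers and sifter below 0.1 N), for 0.2 s.
At the end, for the whole second after the job is handed in: The fingers hold the cap still and level (0.2 rad), its edge 6 to 16 cm above the perforated lid and within 4 cm sideways; that lid is home in the shaker (3 mm in height, 4 mm sideways, 0.08 rad) and untouched; the shaker stands upright within 4 cm of its start (z of cap in the frame of sifter_shoulder between 0.06 and 0.16 m and horizontal distance between cap and sifter_shoulder below 0.04 m and angle between cap's own z axis and vertical below 0.2 rad and linear speed of each of cap, shaker below 0.02 m/s and contact force between the fingers and cap above 0.5 N and horizontal distance between sifter_seat and shaker_rim below 0.004 m and z of sifter_seat in the frame of shaker_rim between -0.003 and 0.003 m and angle between the z axis of sifter and the z axis of shaker, either way round below 0.08 rad and angle between shaker's own z axis and vertical below 0.08 rad and height (world z) of shaker below 0.005 m and distance of shaker from where it was at the start of the episode below 0.04 m and contact force between the fingers and sifter below 0.1 N and contact force between the arm and shaker below 0.1 N); the arm keeps its last pose, push and grip.
It fails at once if the cap comes off the perforated lid while that lid is not home in the shaker (taken apart too early, or the lid pulled out with the cap) (distance between cap and sifter_shoulder above 0.012 m and distance between sifter_seat and shaker_rim above 0.007 m).
It fails at once if the lid is dropped into the shaker from more than 2 cm instead of lowered (z of sifter_seat in the frame of shaker_rim above 0.02 m and horizontal distance between sifter_seat and shaker_rim below 0.03 m and contact force between the fingers and sifter below 0.1 N).
It fails at once if the shaker is knocked over (angle between shaker's own z axis and vertical above 0.5 rad).
It fails at once if the tiffin, the tumbler or the carousel is shifted or turned by more than 3 cm (distance of any of tiffin, tumbler, carousel_jar from where it was at the start of the episode above 0.03 m).
It also fails if it takes over 51 s, if anything falls off the work surface, if the arm or the gripper's body presses on something with over 40 N, if the wrist force passes 120 N, or if a joint passes its speed limit or range.

## Working session

There is one attempt and no reset: what is moved stays moved. The work goes in short steps, Python scripts to look and compute and a shell command to move; the robot and the scene stay as the last step left them, time stands still between calls to the robot, and variables do not carry over. Pictures are saved under pics/ and viewed, about 8 in all and at most 12, crops included, and the job is handed in when it is done.

```bash
mkdir -p pics; cat > h.py <<'E'
import numpy as np, cv2
from workcell import env, grab_frame, camera_params, spotter
def ray(cam,u,v,p=None):
    p=p or camera_params(cam)
    K=np.array(p["K"]);R=cv2.Rodrigues(np.array(p["rvec"],float))[0];t=np.array(p["tvec"],float).ravel()
    d=R.T@np.linalg.inv(K)@np.array([u,v,1.]);return -R.T@t,d
def onz(cam,u,v,z,p=None):
    c,d=ray(cam,u,v,p);return (c+d*(z-c[2])/d[2]).round(1)
def proj(cam,P,p=None):
    p=p or camera_params(cam)
    return cv2.projectPoints(np.array(P,float).reshape(-1,1,3),np.array(p["rvec"],float),np.array(p["tvec"],float),np.array(p["K"],float),None)[0].reshape(-1,2).round(1)
E
python3 - <<'E'
from h import *
s=env.state();print(s["time_s"],s["ee_pos"],s["ee_rot"],s["gripper_width"],env.hold_point_z)
ims=[]
for c in ["scene","top"]:
    im=grab_frame(c)[:,:,::-1].copy()
    print(c,ray(c,280,210))
    for q in ["cap","sifter","shaker","tiffin","tumbler","carousel_base"]:
        print(c,q,[(np.array(r["box"]).round().astype(int).tolist(),round(r["conf"],2)) for r in spotter.look_for(q,c)][:4])
    cv2.imwrite(f"pics/{c}0.png",im)
E
```

```text
0.0 [253.40080557 515.60134531 213.1222178 ] [-1.79900561e+02 -1.70054042e-03  1.53826458e+02] 90.97905245211582 -18.8
scene (array([ 952.47111517,  430.79380531, 1026.35432817]), array([-0.30718586, -0.43323448, -0.84736548]))
scene cap [([343, 265, 20, 21], 0.67), ([379, 271, 21, 17], 0.55), ([357, 298, 19, 26], 0.52)]
scene sifter []
scene shaker [([276, 150, 18, 31], 0.68)]
scene tiffin [([399, 332, 71, 64], 0.94)]
scene tumbler [([228, 92, 22, 35], 0.64)]
scene carousel_base [([211, 228, 58, 68], 0.67), ([337, 278, 28, 10], 0.5)]
top (array([ 377.27418178,  -14.75329762, 1607.16416374]), array([ 0.1664227 , -0.03437692, -0.98563941]))
top cap [([174, 225, 13, 16], 0.74), ([196, 232, 19, 14], 0.61), ([181, 255, 15, 13], 0.46)]
top sifter [([208, 234, 9, 10], 0.52), ([309, 245, 14, 14], 0.15)]
top shaker [([308, 243, 17, 18], 0.75)]
top tiffin [([102, 215, 45, 40], 0.87)]
top tumbler [([379, 242, 29, 22], 0.8), ([198, 231, 16, 12], 0.37)]
top carousel_base [([235, 150, 44, 44], 0.8), ([381, 242, 27, 20], 0.54)]
```

View pics/scene0.png

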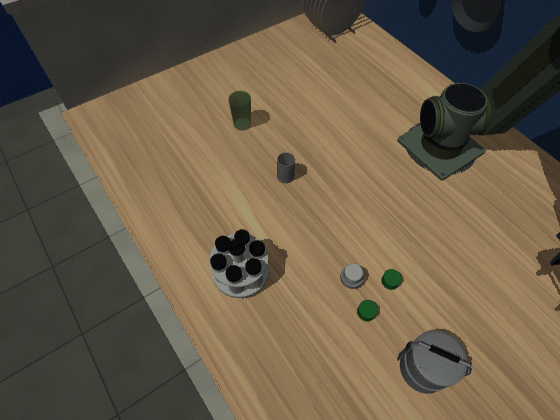

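View pics/top0.png

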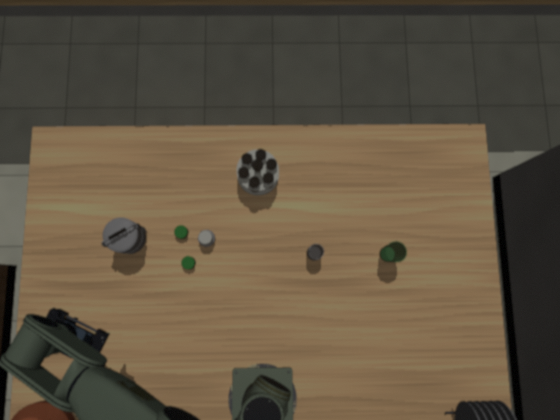

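The scene view shows three cap-shaped things: white on a steel rim at (353,273), and green at (392,279) and (368,310). The white one at (353,273), top view (206,238), fits, since it is white and sits on a steel rim. The shaker is at scene (286,168), top (315,252). I'll confirm the white one in an enlarged crop.

```bash
python3 - <<'E'
from h import *
a=cv2.imread("pics/scene0.png")[240:340,310:420];cv2.imwrite("pics/c1.png",cv2.resize(a,None,fx=5,fy=5,interpolation=cv2.INTER_CUBIC))
a=cv2.resize(a,None,fx=1,fy=1)
def tri(u1,u2):
    A=np.zeros((3,3));b=np.zeros(3)
    for c,(u,v) in (("scene",u1),("top",u2)):
        o,d=ray(c,u,v);d/=np.linalg.norm(d);M=np.eye(3)-np.outer(d,d);A+=M;b+=M@o
    return np.linalg.solve(A,b).round(1)
print("cap top",onz("scene",353.5,270,50),onz("top",206,238,50))
print("greens",onz("scene",392,279,15),onz("scene",368,310,15))
print("shaker rim",onz("scene",286,159,85),onz("top",315,251,85),tri((286,159),(315,251)))
print("tumbler",onz("scene",240,97,115),"carousel",onz("scene",237,248,168),"tiffin",onz("scene",440,352,131))
E
```

```text
cap top [546.3 189.4  50. ] [543.9 189.8  50. ]
greens [464.4 258.6  15. ] [572.5 285.9  15. ]
shaker rim [ 495.9 -185.9   85. ] [ 492.  -184.6   85. ] [ 493.4 -186.2   82.3]
tumbler [ 486.  -453.4  115. ] carousel [783.6  21.1 168. ] tiffin [550.4 459.7 131. ]
```

View pics/c1.png

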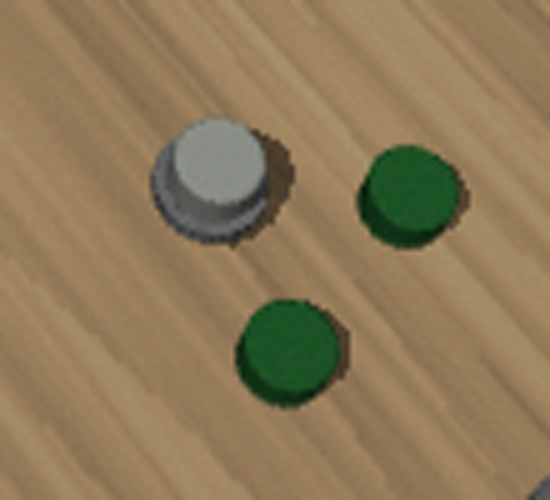

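The crop confirms it: a white cap on a ribbed steel rim, while both green ones are bare caps. Moving over it now.

```bash
python3 -m jog '0 0 -2 2.3 -2.6 0 1; 0 0 -4 4.6 -5.2 0 1; 0 0 -6 7 -7.8 0 1; 0 0 -8 9.3 -10.4 0 1; 0 0 -9 11.7 -13.1 0 1' 30; python3 -m jog '0 0 0 0 0 -0.5 1; 0 0 0 0 0 -0.5 1; 0 0 0 0 0 -0.5 1'
```

```text
time_s: 1.32
ee_pos: [463.0, 281.5, 214.2]
ee_rot: [179.9, -0.0, 108.6]
force: [0.5, 0.0, -0.3]
gripper_width: 91.5
time_s: 1.7
ee_pos: [460.9, 284.1, 201.5]
ee_rot: [-180.0, -0.0, 108.9]
force: [-0.0, -0.6, -0.1]
gripper_width: 90.9
```

```bash
python3 -m jog '0 0 0 1.7 -1.9 -1 1; 0 0 0 3.36 -3.8 -2 1; 0 0 0 3.36 -3.8 -2 1; 0 0 0 3.36 -3.8 -2 1; 0 0 0 3.36 -3.8 -2 1'
python3 - <<'E'
from h import *
s=env.state();print(s["ee_pos"],s["ee_rot"])
p=camera_params("wrist");im=grab_frame("wrist")[:,:,::-1].copy()
for q in ["cap","sifter"]:
    for r in spotter.trace(q,"wrist"):
        m=r["region"];ys,xs=np.nonzero(m);print(q,np.round(r["box"]),r["conf"],xs.mean(),ys.mean())
print(proj("wrist",[[545,189,56],[545,189,28],[545,189,21]],p),ray("wrist",280,210,p))
cv2.imwrite("pics/w1.png",im)
E
```

```text
time_s: 2.33
ee_pos: [545.2, 189.7, 152.4]
ee_rot: [179.9, -0.0, 108.9]
force: [-0.3, 0.1, -0.2]
gripper_width: 91.1
[545.24811273 189.7021856  152.37916275] [ 1.79924838e+02 -3.24835587e-02  1.08943132e+02]
cap [192.  86.  57.  52.] 0.98 220.203853046595 110.94310035842294
cap [257. 177.  50.  53.] 0.78 282.0933081998115 205.65786993402452
cap [309.  93.  52.  54.] 0.78 335.15200764818354 121.77485659655832
sifter [252. 170.  60.  44.] 0.65 282.1011396011396 184.97150997150996
[[279.6 213.1]
 [279.5 205. ]
 [279.5 203.2]] (array([516.5678595 , 268.86661109, 323.85604149]), array([ 0.09919648, -0.2742606 , -0.9565379 ]))
```

View pics/w1.png

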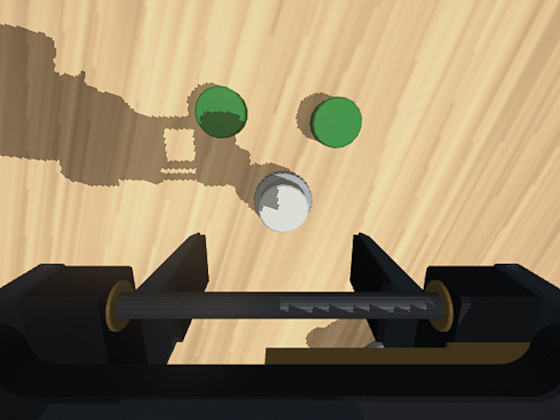

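The wrist view shows the white cap's top disc centred near (283,208), with the steel rim spanning x 253–312. The greens are clear of the jaws.

```bash
python3 - <<'E'
from h import *
im=cv2.imread("pics/w1.png");g=im[165:240,240:325].astype(int)
m=((g.min(2)>165)&(g.max(2)-g.min(2)<25)).astype(np.uint8)
ys,xs=np.nonzero(m);print(xs.min()+240,xs.max()+240,ys.min()+165,ys.max()+165)
c=cv2.convexHull(np.stack([xs,ys],1).astype(np.int32))
print(cv2.minEnclosingCircle(c))
for u,v,z in ((283,208,56),(282.5,208.5,56)): print(onz("wrist",u,v,z))
print("rim",onz("wrist",253,200,28),onz("wrist",312,200,28),onz("wrist",282,170.5,28))
cv2.imwrite("pics/w1c.png",cv2.resize(im[155:245,230:335],None,fx=6,fy=6,interpolation=cv2.INTER_CUBIC))
E
```

```text
260 311 174 231
((43.14225769042969, 37.58158874511719), 29.234233856201172)
[546.5 194.4  56. ]
[546.2 193.8  56. ]
rim [517.4 184.7  28. ] [575.2 204.6  28. ] [535.8 223.4  28. ]
```

View pics/w1c.png

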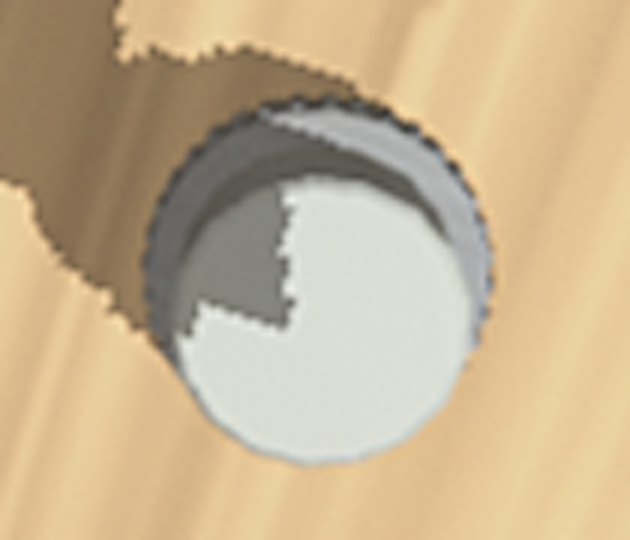

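```bash
python3 -m jog '0 0 0 0.07 0.19 -2 1; 0 0 0 0.07 0.19 -4 1; 0 0 0 0.07 0.19 -5 1; 0 0 0 0.07 0.19 -5.5 1; 0 0 0 0.07 0.19 -5.92 1'; python3 -m jog '0 0 0 0 0 0 1; 0 0 0 0 0 0 0; 0 0 0 0 0 0 0; 0 0 0 0 0 0 0; 0 0 0 0 0 0 0' 25; python3 -m jog '0 0 0 0 0 0 0; 0 0 0 0 0 0 0;0 0 0 0 0 0 0; 0 0 0 0 0 0 0'
```

```text
time_s: 3.1
ee_pos: [548.1, 193.4, 3.8]
ee_rot: [179.9, -0.0, 108.9]
force: [-0.6, 0.1, -0.3]
gripper_width: 91.4
time_s: 3.72
ee_pos: [547.8, 192.8, 3.8]
ee_rot: [180.0, -0.0, 108.8]
force: [-0.3, 0.0, 1.0]
gripper_width: 58.2
time_s: 4.22
ee_pos: [547.8, 192.8, 3.8]
ee_rot: [180.0, 0.0, 108.8]
force: [-0.1, -0.1, 5.3]
gripper_width: 58.2
```

```bash
python3 -m jog '0 0 0 0 0 0.4 0; 0 0 0 0 0 1.2 0; 0 0 0 0 0 2.6 0; 0 0 0 0 0 4.2 0; 0 0 0 0 0 5.6 0'; python3 -m jog '0 0 0 0 0 0 0; 0 0 0 0 0 0 0'
python3 - <<'E'
from h import *
s=env.state();print(s["ee_pos"],s["force"],s["gripper_width"])
im=grab_frame("wrist")[:,:,::-1].copy();cv2.imwrite("pics/w2.png",im)
E
```

```text
time_s: 4.85
ee_pos: [547.2, 192.7, 144.7]
ee_rot: [-180.0, -0.0, 108.8]
force: [-0.1, -0.1, -1.4]
gripper_width: 58.1
time_s: 5.1
ee_pos: [546.5, 192.4, 142.1]
ee_rot: [-179.9, -0.0, 108.8]
force: [-0.7, 0.2, -0.8]
gripper_width: 57.8
[546.49509828 192.39938167 142.1465581 ] [-0.67002837  0.19034791 -0.8446524 ] 57.771753986374165
```

View pics/w2.png

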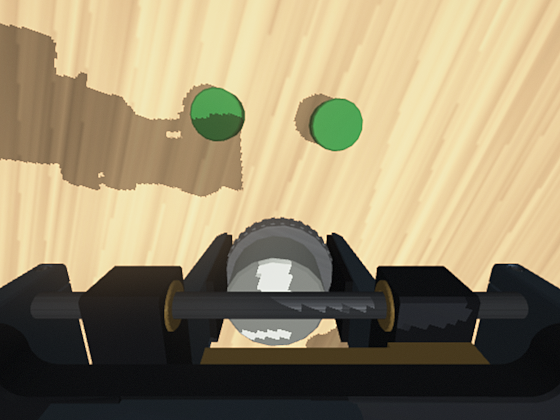

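The lid is held level with the cap on it. The rim front is at (280,218) and the cap top spans roughly x 230–326. Next I'll carry it slightly past the shaker, so the wrist camera can see the mouth.

```bash
python3 -m jog '0 0 0 -0.1 -0.7 0.2 0; 0 0 0 -0.2 -2.2 0.2 0; 0 0 0 -0.3 -4.2 0.2 0; 0 0 0 -0.5 -6.4 0.2 0; 0 0 0 -0.6 -8.6 0.2 0';python3 -m jog '0 0 0 -0.2 -2.2 0 0; 0 0 0 -0.3 -4.4 0 0; 0 0 0 -0.5 -6.5 0 0; 0 0 0 -0.6 -8 0 0; 0 0 0 -0.7 -9 0 0';python3 -m jog '0 0 0 0 0 0 0; 0 0 0 0 0 0 0; 0 0 0 0 0 0 0'
python3 - <<'E'
from h import *
s=env.state();print(s["ee_pos"],s["force"],s["gripper_width"])
p=camera_params("wrist")
im=grab_frame("wrist")[:,:,::-1].copy();cv2.imwrite("pics/w3.png",im)
for r in spotter.look_for("shaker","wrist"): print(r)
print(proj("wrist",[493,-186,85],p))
np.save("p3.npy",np.concatenate([np.ravel(p["rvec"]),np.ravel(p["tvec"])]))
E
```

```text
time_s: 5.78
ee_pos: [531.2, -24.7, 147.9]
ee_rot: [-179.9, -0.0, 108.8]
force: [1.3, -0.6, -0.7]
gripper_width: 58.0
time_s: 6.4
ee_pos: [513.4, -249.8, 147.7]
ee_rot: [-179.9, -0.0, 108.7]
force: [0.3, -0.1, -0.7]
gripper_width: 58.5
time_s: 6.78
ee_pos: [514.8, -246.4, 148.3]
ee_rot: [-180.0, -0.0, 108.9]
force: [0.1, 0.7, -1.7]
gripper_width: 58.3
[ 514.82058093 -246.3828806   148.30813179] [ 0.05759955  0.72447836 -1.66092099] 58.33329407404874
{'box': [240.8, 112.9, 71.7, 66.2], 'conf': 0.77}
[[279.1 146.6]]
```

View pics/w3.png

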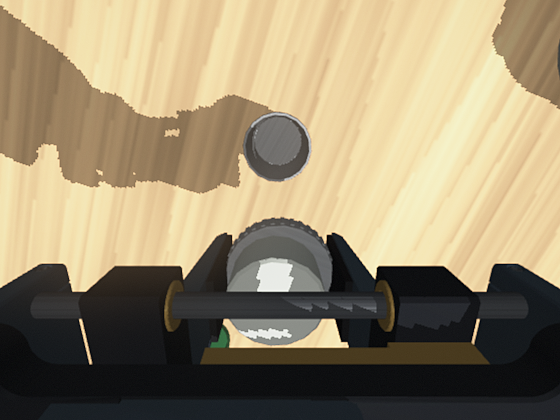

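The shaker mouth shows at about (277,146), against a prediction of (279,146.6), and the held lid's rim front is at (280,218). I'll fit both with overlaid model circles.

```bash
cat > ov.py <<'E'
from h import *
v=np.load("p3.npy");p=dict(K=camera_params("wrist")["K"],rvec=v[:3],tvec=v[3:])
im=cv2.imread("pics/w3.png");th=np.linspace(0,2*np.pi,120)
def circ(c,r,z): return proj("wrist",np.stack([c[0]+r*np.cos(th),c[1]+r*np.sin(th),0*th+z],1),p)
g=cv2.cvtColor(im,cv2.COLOR_BGR2GRAY)
c0=onz("wrist",277.3,146.5,85,p)[:2];print("mouth",c0, proj("wrist",[*c0,85],p))
T=np.array([514.8,-246.4])
print("pred rim front",circ(T,30,172.5)[:,1].min(),"lr",circ(T,30,172.5)[:,0].min(),circ(T,30,172.5)[:,0].max(),"captop",[f(circ(T,24,200.5)[:,i]) for i in(0,1) for f in(np.min,np.max)])
x0,y0,f=215,105,3
o=cv2.resize(im[y0:355,x0:345],None,fx=f,fy=f,interpolation=cv2.INTER_CUBIC);o2=o.copy()
for c,r,z,col in((c0,27,85,(0,0,255)),(c0,24.5,85,(0,255,255)),(T,30,172.5,(0,0,255)),(T,24,200.5,(0,255,0))):
    q=((circ(c,r,z)-[x0,y0]+.5)*f).astype(int);cv2.polylines(o2,[q.reshape(-1,1,2)],1,col,1)
cv2.imwrite("pics/ov.png",np.hstack([o,o2])[:600])
E
python3 ov.py; python3 -c "
import cv2;a=cv2.imread('pics/ov.png');print(a.shape)
cv2.imwrite('pics/ov.png',cv2.resize(a,None,fx=min(1,800/a.shape[1]),fy=min(1,800/a.shape[1])))"
```

```text
mouth [ 491.6 -186.4] [[277.3 146.5]]
pred rim front 226.8 lr 227.3 334.6 captop [np.float64(230.1), np.float64(332.5), np.float64(261.2), np.float64(349.3)]
(600, 780, 3)
```

View pics/ov.png

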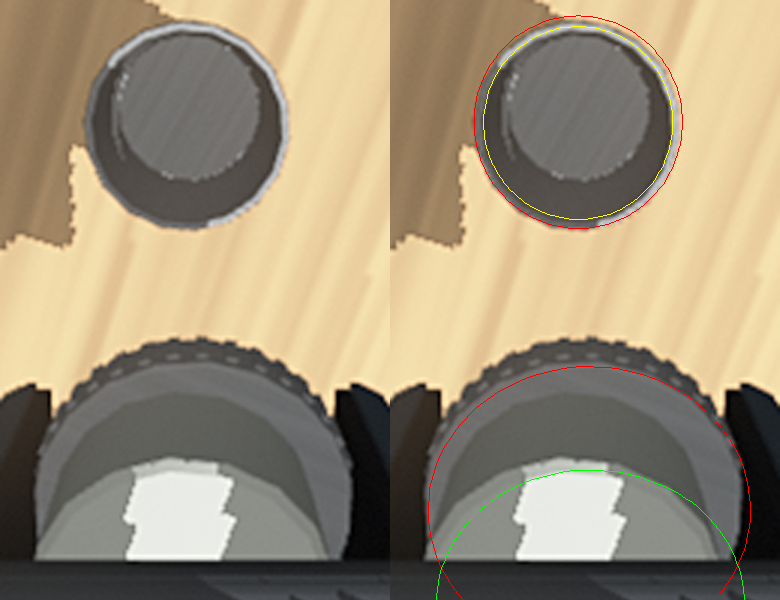

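The camera shows a side bias of about 1 mm, common to the fingers and the mouth. After correcting for it, the mouth is at about (493,-187), which agrees with the earlier triangulation of (493.4,-186.2). The lid sits about 1.8 mm ahead of the TCP, as it did at the grasp, so the target TCP is (493.6,-188.5).

```bash
python3 -m jog '0 0 0 -0.4 1.1 0 0; 0 0 0 -0.85 2.32 0 0; 0 0 0 -0.85 2.32 -0.8 0; 0 0 0 -0.85 2.32 -1.6 0; 0 0 0 -0.85 2.32 -2.1 0'; python3 -m jog '0 0 0 0 0 0 0; 0 0 0 0 0 0 0'
```

```text
time_s: 7.5
ee_pos: [493.6, -188.5, 95.3]
ee_rot: [-180.0, -0.0, 108.9]
force: [-0.9, 0.5, -1.2]
gripper_width: 58.5
time_s: 7.75
ee_pos: [494.4, -189.4, 96.6]
ee_rot: [179.9, 0.0, 108.8]
force: [0.4, -0.3, -1.5]
gripper_width: 58.3
```

```bash
python3 -m jog '0 0 0 0 0 -0.2 0; 0 0 0 0 0 -0.4 0; 0 0 0 0 0 -0.4 0'; python3 -m jog '0 0 0 0 0 -0.1 0; 0 0 0 0 0 -0.2 0; 0 0 0 0 0 -0.2 0'; python3 - <<'E'
from h import *
s=env.state();print(s["force"],s["torque"])
cv2.imwrite("pics/w4.png",cv2.resize(grab_frame("scene")[:,:,::-1][110:230,230:370],None,fx=5,fy=5,interpolation=cv2.INTER_CUBIC))
E
```

```text
time_s: 8.12
ee_pos: [493.5, -189.1, 85.6]
ee_rot: [-180.0, -0.0, 108.8]
force: [0.0, 0.1, -1.6]
gripper_width: 58.1
time_s: 8.5
ee_pos: [493.7, -189.2, 80.8]
ee_rot: [-180.0, -0.0, 108.8]
force: [-1.1, 0.1, -1.8]
gripper_width: 58.0
[-1.08079147  0.07569691 -1.82053331] [-0.08452588  0.03609217 -0.02991966]
```

View pics/w4.png

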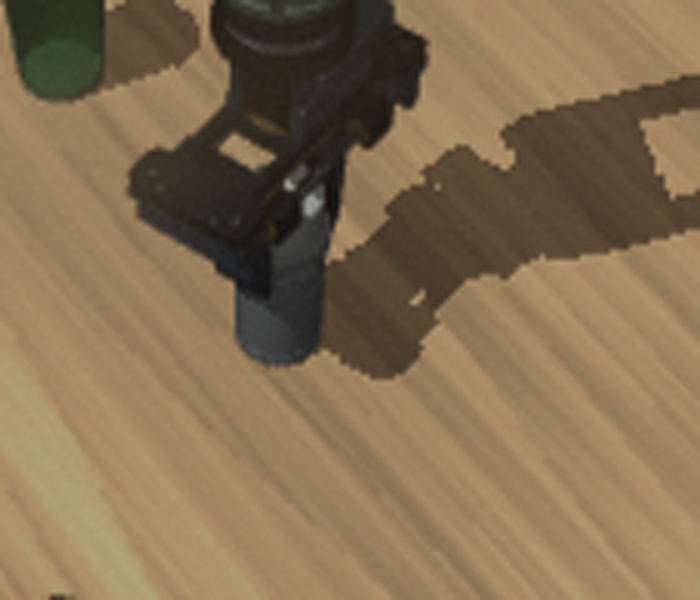

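The lid is going into the upright shaker with no contact force so far. I'll lower in small steps until it touches.

```bash
for i in 1; do python3 -m jog '0 0 0 0 0 -0.1 0; 0 0 0 0 0 -0.16 0; 0 0 0 0 0 -0.16 0; 0 0 0 0 0 -0.16 0'; python3 -m jog '0 0 0 0 0 -0.06 0; 0 0 0 0 0 -0.06 0;0 0 0 0 0 -0.06 0'; done
```

```text
time_s: 9.05
ee_pos: [493.9, -189.2, 77.0]
ee_rot: [180.0, 0.0, 108.8]
force: [0.3, -0.0, -0.7]
gripper_width: 58.1
time_s: 9.43
ee_pos: [493.8, -189.2, 75.4]
ee_rot: [180.0, -0.0, 108.8]
force: [0.4, 0.4, -2.4]
gripper_width: 58.6
```

```bash
python3 -m jog '0 0 0 0 0 -0.04 0; 0 0 0 0 0 -0.04 0;0 0 0 0 0 -0.04 0'; python3 -m jog '0 0 0 0 0 -0.04 0; 0 0 0 0 0 -0.04 0;0 0 0 0 0 -0.04 0'
```

```text
time_s: 9.8
ee_pos: [493.9, -189.3, 74.8]
ee_rot: [180.0, 0.0, 108.8]
force: [-0.2, 0.3, 3.3]
gripper_width: 58.2
time_s: 10.18
ee_pos: [494.0, -189.3, 74.8]
ee_rot: [180.0, 0.0, 108.8]
force: [-2.9, 1.3, 9.3]
gripper_width: 58.5
```

Contact came at TCP z 74.8, exactly the predicted seated height. Releasing.

```bash
python3 -m jog '0 0 0 0 0 0.04 0; 0 0 0 0 0 0.04 1; 0 0 0 0 0 0.04 1; 0 0 0 0 0 0.04 1; 0 0 0 0 0 0.04 1'; python3 -m jog '0 0 0 0 0 0 1;0 0 0 0 0 0 1;0 0 0 0 0 0 1;0 0 0 0 0 0 1'; python3 -m jog '0 0 0 0 0 0.6 1;0 0 0 0 0 1.1 1;0 0 0 0 0 1.1 1;0 0 0 0 0 1.1 1'
python3 - <<'E'
from h import *
s=env.state();print(s["ee_pos"])
p=camera_params("wrist");w=grab_frame("wrist")[:,:,::-1].copy();sc=grab_frame("scene")[:,:,::-1].copy()
np.save("p5.npy",np.concatenate([np.ravel(p["rvec"]),np.ravel(p["tvec"])]))
cv2.imwrite("pics/w5.png",w);cv2.imwrite("pics/s5.png",sc)
a=cv2.resize(w[180:360,180:380],(500,450),interpolation=cv2.INTER_CUBIC);b=cv2.resize(sc[130:200,250:296],(296,450),interpolation=cv2.INTER_CUBIC)
cv2.imwrite("pics/v5.png",np.hstack([a,b]))
E
```

```text
time_s: 10.8
ee_pos: [493.8, -189.3, 74.3]
ee_rot: [-180.0, -0.0, 108.8]
force: [-0.0, -0.6, 0.2]
gripper_width: 91.0
time_s: 11.3
ee_pos: [493.8, -189.2, 74.5]
ee_rot: [180.0, 0.0, 108.8]
force: [0.5, -1.0, -0.0]
gripper_width: 91.4
time_s: 11.8
ee_pos: [493.7, -189.2, 102.1]
ee_rot: [180.0, 0.0, 108.8]
force: [-0.8, -0.8, 0.2]
gripper_width: 91.2
[ 493.7241885  -189.20593387  102.14554222]
```

View pics/v5.png

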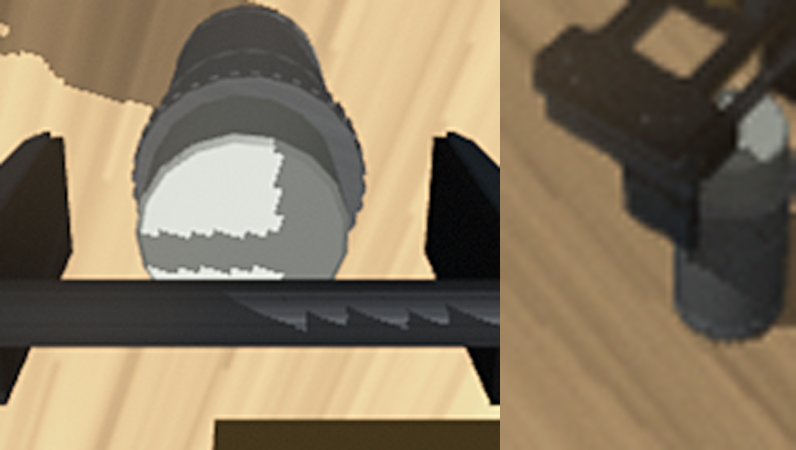

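The lid is flush on the upright shaker with the cap still on it, and the cap is centred between the open jaws. The fingertips, at z 102, are above the lid's rim face at 99. I'll grip the cap gently and lift slowly.

```bash
python3 -m jog '0 0 0 0 0 0.04 1; 0 0 0 0 0 0.04 0; 0 0 0 0 0 0.04 0; 0 0 0 0 0 0.04 0; 0 0 0 0 0 0.04 0' 10;  python3 -m jog '0 0 0 0 0 0 0; 0 0 0 0 0 0 0; 0 0 0 0 0 0 0; 0 0 0 0 0 0 0'
```

```text
time_s: 12.52
ee_pos: [493.8, -189.2, 102.9]
ee_rot: [180.0, -0.0, 108.8]
force: [-0.3, -0.9, -0.3]
gripper_width: 54.2
time_s: 13.02
ee_pos: [493.8, -189.2, 102.9]
ee_rot: [-180.0, -0.0, 108.8]
force: [-0.2, 0.1, -0.6]
gripper_width: 47.9
```

Holding at 47.9 mm, which is the cap's diameter. Lifting about 100 mm.

```bash
python3 -m jog '0 0 0 0 0 0.1 0; 0 0 0 0 0 0.3 0; 0 0 0 0 0 0.6 0; 0 0 0 0 0 1.0 0; 0 0 0 0 0 1.5 0'; python3 -m jog '0 0 0 0 0 0.8 0; 0 0 0 0 0 1.6 0; 0 0 0 0 0 2.2 0; 0 0 0 0 0 2.5 0; 0 0 0 0 0 2.5 0';  python3 -m jog '0 0 0 0 0 0 0; 0 0 0 0 0 0 0; 0 0 0 0 0 0 0; 0 0 0 0 0 0 0'
python3 - <<'E'
from h import *
s=env.state();print(s["ee_pos"],s["gripper_width"])
w=grab_frame("wrist")[:,:,::-1].copy();sc=grab_frame("scene")[:,:,::-1].copy();t=grab_frame("top")[:,:,::-1].copy()
a=cv2.resize(w,(480,360));b=cv2.resize(sc[80:210,225:340],(318,360),interpolation=cv2.INTER_CUBIC)
c=cv2.resize(t[130:270,90:420],(566,240));d=np.zeros((240,232,3),np.uint8)
cv2.imwrite("pics/v6.png",np.vstack([np.hstack([a,b]),np.hstack([c,d])]))
for q in ["tiffin","tumbler","carousel_base"]:
    print(q,[(np.array(r["box"]).round().astype(int).tolist(),round(r["conf"],2)) for r in spotter.look_for(q,"top")][:2])
E
```

```text
time_s: 13.65
ee_pos: [493.8, -189.2, 141.4]
ee_rot: [180.0, 0.0, 108.8]
force: [0.6, -0.2, -0.2]
gripper_width: 47.8
time_s: 14.28
ee_pos: [493.9, -189.3, 203.4]
ee_rot: [180.0, 0.0, 108.8]
force: [-0.1, 0.0, -1.5]
gripper_width: 48.0
time_s: 14.78
ee_pos: [493.7, -189.2, 202.8]
ee_rot: [-180.0, -0.0, 108.8]
force: [0.5, -0.0, -0.7]
gripper_width: 47.7
[ 493.74997504 -189.21384264  202.78516803] 47.66079595502903
tiffin [([104, 217, 42, 40], 0.83)]
tumbler [([380, 242, 29, 22], 0.83)]
carousel_base [([237, 148, 43, 44], 0.88)]
```

View pics/v6.png

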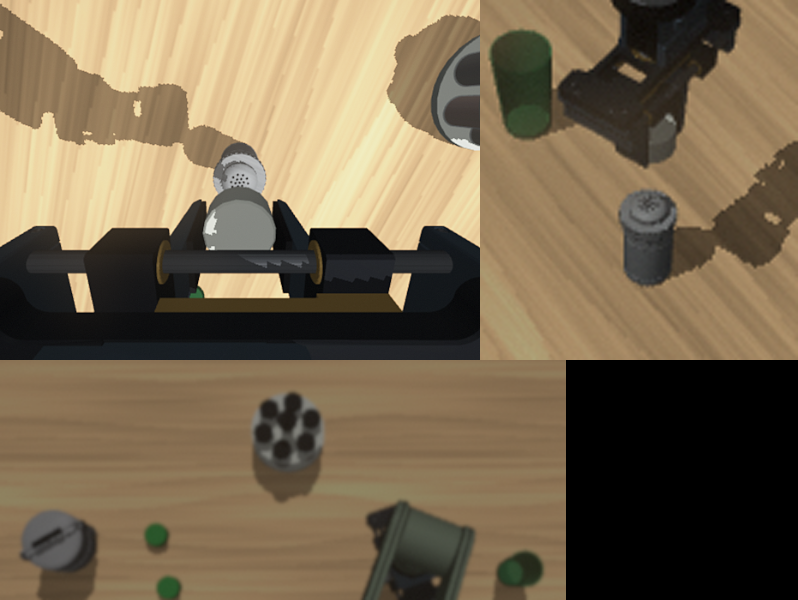

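The cap is held level about 10 cm above the lid. The perforated lid is seated in the upright shaker, and the bystanders have not moved. Handing in.

```bash
python3 -c "
from workcell import env
print(env.job_done(), env.state()['gripper_width'])"
```

```text
the job is handed in; nothing more can be done
the job is handed in; nothing more can be done
```

The perforated lid is seated in the shaker, and the arm is holding the white dust cap above it. I handed the job in at about 15 s on the robot's clock; no verdict was reported.

- **Placing the lid:** I picked it up by its steel rim with the cap on and lowered it into the shaker. Contact came at tool height (TCP z) 74.8 mm, the height predicted for a fully seated lid. After I let go, it looked flush, with the cap still on.
- **Lifting the cap:** I gripped the cap alone at 10 N (finger opening 47.7–48 mm, matching its 48 mm diameter) and raised it straight up 100 mm.
- **Last checks:** The final pictures show the cap level above the lid, the lid seated and the shaker upright. In the top view, the tiffin, tumbler and carousel are within about 2 pixels of where they started.
- **Disagreements:** The wrist camera was about 1 mm off sideways, which I corrected. The rim measured 58 mm between the fingers instead of 60 mm, probably because of its ribs. No check failed.

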